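# Pack up and offer a printed hinge leaf to its jamb

### The arm

A 6-joint arm with a two-finger parallel gripper is mounted at the origin on the work surface. World frame = base frame: x ahead of the robot, y to its left, z up, the work surface at z = 0. Lengths are in mm, angles in rad, forces in N, time in s.
With the tool pointing down it reaches from about 350 to 775 mm from the base axis. Payload 7.3 kg.
Tool frame: the origin (TCP) lies at the centre of the arm's flange, where the gripper is bolted on; the fingertips stand 178 mm ahead of it and the grasp point (between the pads) lies 159 mm ahead of it; z points along the fingers, y is the direction in which the jaws open and shut (so a half turn about z gives the same grasp; the last joint's range is limited). The gripper opens to 92 mm and grips with 3 to 60 N. Pads are 19 mm wide; open, the fingers measure 130 mm over their backs; the gripper's body (75 mm by 190 mm) begins 47 mm behind the grasp point.
Start: joints at [-1.487, 0.342, 1.524, -0, 1.275, -0.146], TCP at [119.606, -511.197, 404.741] pointing down, gripper open.
Joint ranges: [-2.53, 2.53], [-0.77, 2.02], [0.04, 2.7], [-1, 4.14], [0.28, 2.66], [-3.11, 3.11]. Speed limits (rad/s): [2.57, 2.57, 3.14, 3.14, 3.14, 3.14].

### API

Orientations are given as [roll, pitch, yaw] about the fixed x, y, z axes, in that order (R = Rz(yaw) Ry(pitch) Rx(roll)).
In Python, from plant import get_obs, capture, close_job gives the robot as it stands. The module is installed in compiled form; this text tells all that it offers.
- The arm moves only by the shell command python3 -m pendant 'ROWS'. ROWS is JSON, a list of rows, each a list of 3 entries, a list of its own where there are three numbers: the shift along the tool's x, y, z in m, then the turn, a rotation vector about the tool's x, y, z in rad, then the finger opening in m, from 0 to 0.0918. In form: [[[tx, ty, tz], [wx, wy, wz], fingers], ...]. A call has 1 to 10 rows; each row is the pose to reach, as a shift and turn from the pose commanded when the call began, along the tool's axes at that moment; what a row does not reach only later rows make up. A row lasts 1/12 s, in which the tool goes at most 41.7 mm and 7.16 degrees, less where a joint would pass 70% of its speed; a pose out of reach is approached as far as the arm can. A call with a gripper value outside its range is refused whole. The fingers move at their own pace and stop on an object; the grip force is fixed at half the most. Time passes only in rows, so rows that repeat a pose let the fingers close. It gives the time, the measured TCP pose, the force and the opening at its end, in the units of the state.
- get_obs(): the state, without advancing time (a new reading comes with each control period).
- capture(name): name is "scene" or "top"; returns a dict with "color" (480x640x3 uint8, red, green, blue), "mtx" (3x3 intrinsics, pixels), "dist" ([k1, k2, p1, p2, k3] as OpenCV has them; the pictures are not rectified), "rvec" (rotation vector, rad) and "tvec" (3), from world to camera coordinates, as OpenCV has them. Camera axes: x right, y down, z forward; pixel columns grow to the right and rows downward; lengths in mm; the calibration is good to about 2 mm. A picture is of the moment at which its call begins. There is no depth.
- close_job(): hands the job in, once; it reports no verdict.
The state is a dict: "time": time; "joint_positions": joint angles; "dq": joint speeds; "tau": joint torques, N m; "tool_pos": TCP position; "tcp_rot": TCP orientation; "contact_force": force on the tool from outside, world axes, zero at the start; "moment": the same for the moment, N m; "grip_width": finger opening in mm.
Only numpy, scipy, OpenCV 4.12 (cv2) and the standard library are available. Lean on these libraries where they do the work, as an engineer would, in place of code of your own. Each camera call takes 0.05 s, during which the arm holds its last target. There are 200 camera calls.

### The job

Lay the loose wooden packing plate squarely, edges flush, on the identical plate that is fixed in front of the jamb block. Then pick up the loose printed hinge leaf by its upright rib and set it flat on the pile with its knuckle between the jamb's two knuckles, so that the three holes line up and the pin could go straight through. Finish while still holding: keep the rib gripped and the leaf pressed down on the pile, and do not let go; leave the pin, the spool and the foam offcut alone.

Things in the scene. Friction and masses are not known exactly. Their poses are not given: they have to be found in the camera images.
- fixture: Fixed hinge jig: plywood board 170 x 120 x 12 mm carrying, along its +x, a screwed-down light wood packing plate 80 (x) x 60 (y) x 15 mm, two grey knuckles, and the plywood jamb block 34 x 100 mm, top 42 mm above the table, with an 8 mm grey leaf on it. Origin: table level under the packing plate's centre; board from x -55 to +115 mm. +x points roughly away from the robot, y along the hinge.
- pile_top (a point): Centre of the upper face of the fixed packing plate, 27 mm above the table, straight above the fixture's origin. Axes as the fixture's.
- jamb_bore (a point): Point on the jamb's hinge axis midway between its two knuckles: fixture x +58 mm, 53 mm above the table. Axes as the fixture's; y is the hinge axis. Knuckles: tubes 22 mm outside, 10 mm inside diameter, 24 mm long, starting 17.5 mm either side of this point (35 mm gap, open from above), tops 64 mm above the table.
- plate: Loose packing plate of light wood, 80 (x) x 60 (y) x 15 (z) mm, 40 to 90 g, lying flat on the table. Origin: centre of its underside; x along the long side, z up; either end may point to the jamb. On the fixed plate of the same size it brings the pile to 42 mm above the table.
- leaf: Loose grey plastic hinge leaf, 100 to 200 g, flat on the table: plate 88 (x) x 80 (y) x 8 mm; central upright grip rib 14 mm thick (x), 44 long (y), top 38 mm above the underside; on its +x side one knuckle tube along y, 30 mm long, 22 outside, 10 inside. Origin: centre of the plate's underside, z up. In place on the pile it is 42 mm above the fixture's origin, axes parallel to it.
- leaf_bore (a point): Centre of the hole in the leaf's knuckle, 58 mm from the leaf's origin along its +x and 11 mm above its underside. Axes as the leaf's: y is the hinge axis.
- pin: Bystander: steel hinge pin standing on its head (head 18 mm across, 6 mm high; shaft 5 mm thick, 96 mm tall in all). Origin: centre of its underside. Leave it standing.
- spool: Bystander: filament spool lying flat, 120 mm across, 48 mm high. Origin: centre of its underside.
- foam: Bystander: stepped light orange foam offcut, 90 x 50 mm, 45 mm high. Origin: centre of its underside.
There are look-alikes about, which are no part of the job. There is more than one size of the plate; the one meant has the size given above. Leave any purple look-alike of the leaf alone.

How it is judged (in metres and radians):
On the way:
1. the loose packing plate lies squarely on the fixed one and is let go (horizontal distance between plate and pile_top below 0.005 m and z of plate in the frame of pile_top between -0.003 and 0.003 m and angle between the x axis of plate and the x axis of fixture, either way round below 0.1 rad and angle between plate's own z axis and vertical below 0.05 rad and contact force between the fingers and plate below 0.1 N and linear speed of plate below 0.01 m/s), for 0.2 s.
At the end, for the whole second after the job is handed in: Loose plate flat on the fixed one within 5 mm and 0.1 rad. Leaf flat on it, its hole within 2.5 mm of the jamb axis in x and height, 3 mm along it, parallel within 0.05 rad, and still. Fingers grip the leaf (over 5 N), not the plate; the leaf presses the plate with over 4 N (horizontal distance between plate and pile_top below 0.005 m and z of plate in the frame of pile_top between -0.003 and 0.003 m and angle between the x axis of plate and the x axis of fixture, either way round below 0.1 rad and angle between each of plate, leaf's own z axis and vertical below 0.05 rad and x of leaf_bore in the frame of jamb_bore between -0.0025 and 0.0025 m and z of leaf_bore in the frame of jamb_bore between -0.0025 and 0.0025 m and y of leaf_bore in the frame of jamb_bore between -0.003 and 0.003 m and angle between the y axis of leaf and the y axis of fixture, either way round below 0.05 rad and x of leaf in the frame of fixture below 0.02 m and contact force between the fingers and leaf above 5 N and contact force between leaf and plate above 4 N and contact force between the fingers and plate below 0.1 N and linear speed of leaf below 0.01 m/s); the arm keeps its last pose, push and grip.
It fails at once if a bystander is disturbed (distance of any of pin, spool, foam from where it was at the start of the episode above 0.02 m or angle between pin's own z axis and vertical above 0.5 rad).
It also fails if it takes over 58 s, if anything falls off the work surface, if the arm or the gripper's body presses on something with over 40 N, if the wrist force passes 120 N, or if a joint passes its speed limit or range.

## Working session

There is one attempt and no reset: what is moved stays moved. The work goes in short steps, Python scripts to look and compute and a shell command to move; the robot and the scene stay as the last step left them, time stands still between calls to the robot, and variables do not carry over. Pictures are saved under pics/ and viewed, about 8 in all and at most 12, crops included, and the job is handed in when it is done.

```bash
mkdir -p pics; python3 - <<'E'
from plant import *
import cv2,pickle
o=get_obs();print(o)
for n in("scene","top"):
    c=capture(n);cv2.imwrite(f"pics/{n}0.png",c["color"][...,::-1]);print(n,c["mtx"],c["dist"],c["rvec"],c["tvec"])
    pickle.dump(c,open(n+"0.pkl","wb"))
E
```

```text
{'time': 0.0, 'joint_positions': array([-1.48699162e+00,  3.42708665e-01,  1.52506473e+00, -9.37769707e-06,
        1.27536864e+00, -1.45994796e-01]), 'dq': array([-0.00065576, -0.00085231, -0.00033623, -0.00100642,  0.00013101,
       -0.00053464]), 'tau': array([ 6.48721107e-04, -4.31244063e+01, -2.44215757e+01,  7.18913111e-02,
        5.58936386e-02, -1.33045824e-04]), 'tool_pos': array([ 119.59629815, -511.04452388,  404.03538745]), 'tcp_rot': array([-3.14005845e+00, -2.16527319e-04,  2.29802078e-01]), 'contact_force': array([ 0.21669562, -0.38916914, -0.29687121]), 'moment': array([-0.03228188, -0.03235992, -0.02146332]), 'grip_width': 91.68744282645356}
scene [[586.54011135   0.         314.69600711]
 [  0.         586.54011135 231.70582567]
 [  0.           0.           1.        ]] [0.0549245 0.        0.        0.        0.       ] [ 2.06172562  0.82348233 -0.43168335] [-428.7031046  -155.16039069 1526.17075669]
top [[540.568701     0.         320.77673847]
 [  0.         540.568701   234.04860533]
 [  0.           0.           1.        ]] [-0.03892642  0.          0.          0.          0.        ] [ 2.15872691 -2.14778189  0.19782855] [  35.22442576  554.55901307 1041.62866897]
```

View pics/top0.png

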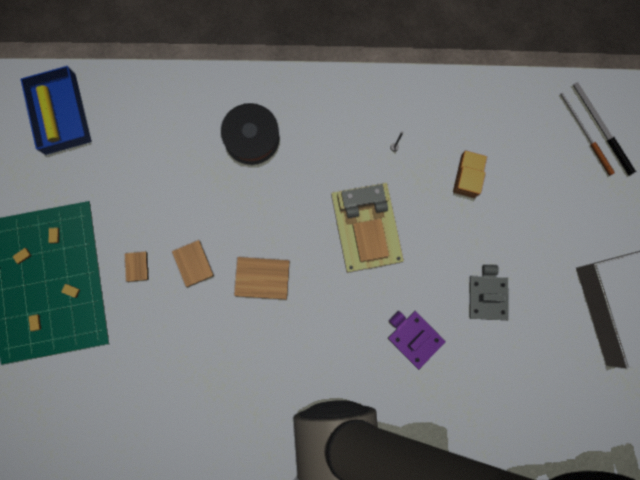

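View pics/scene0.png

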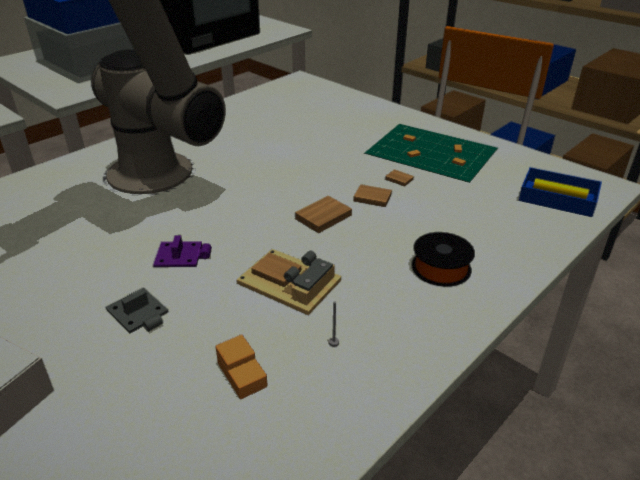

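Top view: wood plates at (136,266), (193,263) and (262,278). The grey leaf is at (489,297), its purple look-alike at (416,339), and the fixture at (366,227). Next I measure them.

```bash
cat > h.py <<'E'
import cv2,numpy as np,pickle
def ray(c,uv,z):
    uv=np.array(uv,float).reshape(-1,1,2)
    n=cv2.undistortPoints(uv,c["mtx"],c["dist"])[:,0]
    R,_=cv2.Rodrigues(c["rvec"]);o=-R.T@np.ravel(c["tvec"])
    d=np.c_[n,np.ones(len(n))]@R
    return (o+d*((z-o[2])/d[:,2])[:,None])[:,:2]
def proj(c,p): return cv2.projectPoints(np.array(p,float).reshape(-1,3),c["rvec"],c["tvec"],c["mtx"],c["dist"])[0][:,0]
def rect(c,mask,z):
    "min-area rectangle in world of mask's contours at plane z"
    out=[]
    for k in cv2.findContours(mask.astype(np.uint8),cv2.RETR_EXTERNAL,cv2.CHAIN_APPROX_NONE)[0]:
        if cv2.contourArea(k)<150: continue
        w=ray(c,k,z).astype(np.float32);r=cv2.minAreaRect(w)
        out.append((k[:,0].mean(0).round(),np.round(r[0],1),np.round(r[1],1),round(r[2],1)))
    return out
E
python3 - <<'E'
from h import *
for n in("top","scene"):
    c=pickle.load(open(n+"0.pkl","rb"));hsv=cv2.cvtColor(c["color"],cv2.COLOR_RGB2HSV)
    if n=="top":
        for u,v in((366,240),(193,263),(180,255),(345,230),(365,197),(475,290),(490,270),(489,297),(450,330),(416,320)):print((u,v),hsv[v,u])
    m=cv2.inRange(hsv,(5,80,90),(20,255,255));cv2.imwrite(f"m_{n}.png",m)
    print(n,"wood z15");[print(*r) for r in rect(c,m,15)]
    m=cv2.inRange(hsv,(0,0,0),(179,70,120))
    if n=="top":
        m[:,:430]=0;m[:250]=0;m[330:]=0;m[:,530:]=0
        print("leaf z8");[print(*r) for r in rect(c,m,8)]
a=cv2.imread("pics/top0.png")
x=cv2.resize(a[175:280,325:410],None,fx=5,fy=5,interpolation=cv2.INTER_CUBIC)
y=cv2.resize(a[225:310,115:300],None,fx=2,fy=2);l=cv2.resize(a[255:330,455:525],None,fx=5,fy=5,interpolation=cv2.INTER_CUBIC)
o=np.zeros((560,800,3),np.uint8);o[:525,:425]=x;o[:170,428:798]=y;o[180:555,430:780]=l
cv2.imwrite("pics/crop0.png",o)
E
```

```text
(366, 240) [ 15 125 143]
(193, 263) [ 15 127 139]
(180, 255) [ 15 122 140]
(345, 230) [ 28  87 147]
(365, 197) [75  5 94]
(475, 290) [72 14 88]
(490, 270) [80 10 77]
(489, 297) [75 12 84]
(450, 330) [107  12 152]
(416, 320) [143  24  43]
top wood z15
[261. 278.] [468.4 157.2] [104.5  78.4] 86.7
[136. 266.] [490.  412.8] [56.5 42.3] 5.2
[192. 263.] [496.9 298. ] [79.  58.4] 23.8
[367. 229.] [560.3 -58.1] [112.   83.1] 11.0
leaf z8
[489. 294.] [ 442.5 -309.6] [ 81.8 114.9] 87.8
scene wood z15
[247. 373.] [ 705.7 -277.6] [50.7 45.1] 74.8
[235. 349.] [ 651.3 -257.9] [51.7 53.9] 75.9
[277. 266.] [541.1 -55.8] [88.3 63.1] 10.0
[323. 210.] [467.1 160.2] [105.   80.4] 86.4
[372. 193.] [501.1 297.2] [79.3 58.9] 23.6
[399. 176.] [498.4 406. ] [56.8 43. ] 4.8
[499.  35.] [  94.3 1586.5] [440.7  36.9] 10.4
```

View pics/crop0.png

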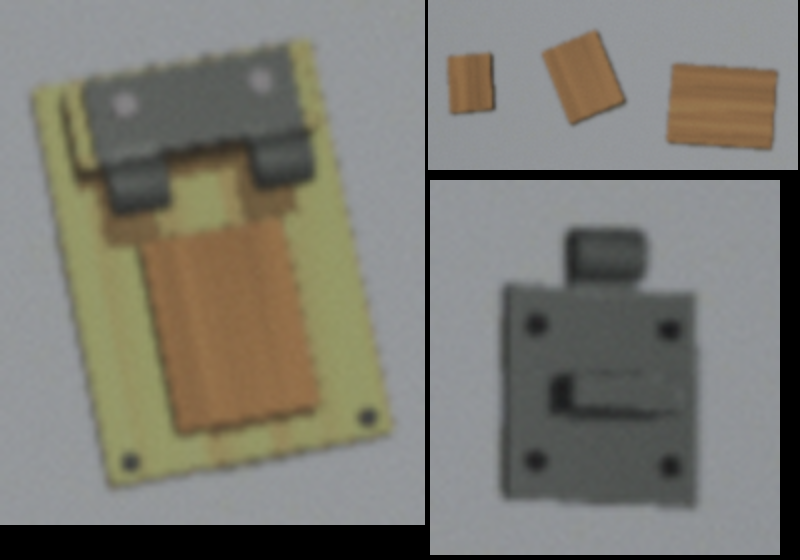

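The plates are (136,266) at 57x42 mm, (193,263) at 79x58.5 mm and (262,278) at 105x79 mm. Only the middle one fits 80x60, and the crop confirms it. The grey leaf at (489,297) has its knuckle up (+x). Next I find the fixture pose.

```bash
cat >> h.py <<'E'
def fixture(c,n):
    hsv=cv2.cvtColor(c["color"],cv2.COLOR_RGB2HSV);res=[]
    s=(slice(170,285),slice(320,415)) if n=="top" else (slice(235,320),slice(225,350))
    k=np.zeros(hsv.shape[:2],np.uint8);k[s]=1
    b=cv2.inRange(hsv,(0,45,60),(40,255,255))*k
    p=cv2.inRange(hsv,(8,80,110),(19,255,255))*k
    p=cv2.morphologyEx(p,cv2.MORPH_OPEN,np.ones((5,5)))
    return rect(c,b,12),rect(c,p,27),b,p
E
python3 - <<'E'
from h import *
for n in("top","scene"):
    c=pickle.load(open(n+"0.pkl","rb"));b,p,mb,mp=fixture(c,n)
    print(n,"board",b,"\n plate",p)
    hsv=cv2.cvtColor(c["color"],cv2.COLOR_RGB2HSV)
    g=cv2.inRange(hsv,(0,0,0),(179,60,125))
    s=(slice(255,330),slice(455,525)) if n=="top" else (slice(280,340),slice(95,180))
    k=np.zeros(g.shape,np.uint8);k[s]=1;print("leaf",rect(c,g*k,8))
    if n=="scene":
        a=c["color"][...,::-1];cr=np.hstack([a[230:320,220:350],cv2.cvtColor(np.hstack([mp[230:320,220:350]])*255,cv2.COLOR_GRAY2BGR),a[275:365,95:185]])
        cv2.imwrite("pics/crop1.png",cv2.resize(cr,None,fx=2.2,fy=2.2,interpolation=cv2.INTER_CUBIC))
    t=proj(c,[[560,-58,27]]);print(t)
E
```

```text
top board [(array([367., 225.]), array([575.4, -58.3]), array([170. , 119.6]), 11.0)] 
 plate [(array([371., 238.]), array([550.2, -63.3]), array([87.7, 59.3]), 10.8)]
leaf [(array([489., 294.]), array([ 442.5, -309.6]), array([ 81.8, 115. ]), 87.8)]
[[367.59434106 232.85068691]]
scene board [(array([288., 279.]), array([580.6, -52.9]), array([176.4, 151.7]), 11.1)] 
 plate [(array([273., 266.]), array([544.8, -66.5]), array([71.1, 58.5]), 12.1)]
leaf [(array([138., 311.]), array([ 447.2, -313.1]), array([ 83.2, 121.2]), 87.6)]
[[282.4103011  266.66724342]]
```

```bash
python3 -m pendant '[[[0.04,0,0],[0,0,0],0.0918],[[0.12,0,0],[0,0,0],0.0918],[[0.25,-0.1,0],[0,0,0],0.0918],[[0.4,-0.2,0],[0,0,0],0.0918],[[0.4,-0.25,0],[0,0,0],0.0918],[[0.4,-0.3,0],[0,0,0],0.0918],[[0.45,-0.35,0],[0,0,0],0.0918],[[0.5,-0.4,0],[0,0,0],0.0918],[[0.5,-0.4,0],[0,0,0],0.0918],[[0.5,-0.4,0],[0,0,0],0.0918]]'
```

```text
time: 0.93
tool_pos: [389.5, -219.1, 404.6]
tcp_rot: [-3.141, 0.0, 0.23]
contact_force: [1.4, -0.8, 0.5]
grip_width: 91.8
```

```bash
cat >> h.py <<'E'
from scipy.spatial.transform import Rotation as Ro
def go(x,y,z,yaw,o=None):
    from plant import get_obs
    o=o or get_obs();R=Ro.from_euler("xyz",o["tcp_rot"]);p=o["tool_pos"]
    T=Ro.from_euler("xyz",[np.pi,0,yaw])
    print("t",round(o["time"],2),"at",np.round(p,1),np.round(o["tcp_rot"],4),"F",np.round(o["contact_force"],1),"w",round(o["grip_width"],1))
    print("shift mm",np.round(R.inv().apply(np.array([x,y,z])-p),1),"turn",np.round((R.inv()*T).as_rotvec(),4))
E
python3 -c "
from h import *
go(499,297.6,290,.414)"
```

```text
t 0.93 at [ 389.5 -219.1  404.6] [-3.1414e+00  2.0000e-04  2.2950e-01] F [ 1.4 -0.8  0.5] w 91.8
shift mm [ 224.2 -478.2  114.6] turn [-0.0002  0.0002 -0.1845]
```

```bash
python3 -m pendant '[[[0.224,-0.478,0],[0,0,-0.184],0.0918],[[0.224,-0.478,0],[0,0,-0.184],0.0918],[[0.224,-0.478,0],[0,0,-0.184],0.0918],[[0.224,-0.478,0],[0,0,-0.184],0.0918],[[0.224,-0.478,0],[0,0,-0.184],0.0918],[[0.224,-0.478,0],[0,0,-0.184],0.0918],[[0.224,-0.478,0],[0,0,-0.184],0.0918],[[0.224,-0.478,0],[0,0,-0.184],0.0918],[[0.224,-0.478,0.05],[0,0,-0.184],0.0918],[[0.224,-0.478,0.114],[0,0,-0.184],0.0918]]' && python3 -m pendant '[[[0,0,0],[0,0,0],0.0918],[[0,0,0],[0,0,0],0.0918]]'; python3 -c "
from h import *
go(499,297.6,290,.414)"
```

```text
time: 1.77
tool_pos: [474.1, 181.2, 372.9]
tcp_rot: [3.141, -0.006, 0.415]
contact_force: [1.6, -0.2, -0.8]
grip_width: 92.2
time: 1.93
tool_pos: [473.1, 179.8, 369.3]
tcp_rot: [-3.141, 0.004, 0.417]
contact_force: [-0.5, -1.0, 0.5]
grip_width: 91.9
t 1.93 at [473.1 179.8 369.3] [-3.141   0.004   0.4174] F [-0.5 -1.   0.5] w 91.9
shift mm [ 71.8 -97.1  79.1] turn [-0.0005  0.004   0.0034]
```

```bash
python3 -m pendant '[[[0.072,-0.097,0.03],[0,0.004,0.003],0.0918],[[0.072,-0.097,0.03],[0,0.004,0.003],0.0918],[[0.072,-0.097,0.03],[0,0.004,0.003],0.0918],[[0.072,-0.097,0.03],[0,0.004,0.003],0.0918],[[0.072,-0.097,0.079],[0,0.004,0.003],0.0918],[[0.072,-0.097,0.079],[0,0.004,0.003],0.0918],[[0.072,-0.097,0.079],[0,0.004,0.003],0.0918],[[0.072,-0.097,0.079],[0,0.004,0.003],0.0918]]'; python3 -c "
from h import *
go(499,297.6,182,.414)
from plant import capture
c=capture('scene');cv2.imwrite('pics/s1.png',cv2.resize(c['color'][130:260,300:460,::-1],None,fx=4,fy=4))"
```

```text
time: 2.6
tool_pos: [500.8, 294.9, 292.9]
tcp_rot: [3.141, -0.003, 0.409]
contact_force: [-0.7, 0.0, -0.3]
grip_width: 91.9
t 2.6 at [500.8 294.9 292.9] [ 3.1413 -0.0035  0.4092] F [-0.7  0.  -0.3] w 91.9
shift mm [ -1.   -3.2 110.9] turn [ 0.0003 -0.0035 -0.0048]
```

View pics/s1.png

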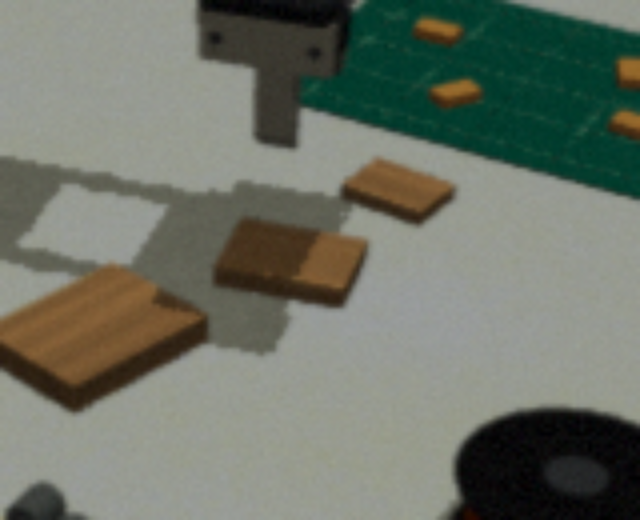

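The gripper is above the 80x60 plate (image centre (290,260) in the crop), aligned with it. I descend, then close.

```bash
python3 -m pendant '[[[0,0,0.03],[0,0,0],0.0918],[[0,0,0.06],[0,0,0],0.0918],[[0,0,0.085],[0,0,0],0.0918],[[0,0,0.1],[0,0,0],0.0918],[[0,0,0.107],[0,0,0],0.0918],[[0,0,0.107],[0,0,0],0.0918],[[0,0,0.107],[0,0,0],0.0918],[[0,0,0.107],[0,0,0],0.0918]]'; python3 -c "
from h import *
go(499,297.6,182,.414)"
```

```text
time: 3.32
tool_pos: [501.6, 296.3, 187.0]
tcp_rot: [3.141, -0.007, 0.41]
contact_force: [-0.7, 0.6, 0.1]
grip_width: 91.9
t 3.32 at [501.6 296.3 187. ] [ 3.1415 -0.0074  0.4105] F [-0.7  0.6  0.1] w 91.9
shift mm [-1.9 -2.2  5. ] turn [ 0.0001 -0.0074 -0.0035]
```

```bash
python3 -m pendant '[[[-0.002,-0.002,0.005],[0,-0.007,-0.003],0.0918],[[-0.002,-0.002,0.005],[0,-0.007,-0.003],0.0918],[[-0.002,-0.002,0.005],[0,-0.007,-0.003],0.05],[[-0.002,-0.002,0.005],[0,-0.007,-0.003],0.05],[[-0.002,-0.002,0.005],[0,-0.007,-0.003],0.05],[[-0.002,-0.002,0.005],[0,-0.007,-0.003],0.05],[[-0.002,-0.002,0.005],[0,-0.007,-0.003],0.05],[[-0.002,-0.002,0.005],[0,-0.007,-0.003],0.05],[[-0.002,-0.002,0.005],[0,-0.007,-0.003],0.05],[[-0.002,-0.002,0.005],[0,-0.007,-0.003],0.05]]'; python3 -c "
from h import *
go(499,297.6,182,.414)"
```

```text
time: 4.15
tool_pos: [498.2, 297.3, 180.1]
tcp_rot: [3.142, 0.003, 0.414]
contact_force: [-0.6, 1.0, 0.5]
grip_width: 59.5
t 4.15 at [498.2 297.3 180.1] [3.1415e+00 3.0000e-03 4.1380e-01] F [-0.6  1.   0.5] w 59.5
shift mm [ 0.8  0.  -1.9] turn [ 0.0001  0.003  -0.0002]
```

```bash
python3 -m pendant '[[[0,0,-0.02],[0,0,0],0.05],[[0,0,-0.05],[0,0,0],0.05],[[0,0,-0.09],[0,0,0],0.05],[[0,0,-0.09],[0,0,0],0.05],[[0,0,-0.09],[0,0,0],0.05],[[0,0,-0.09],[0,0,0],0.05]]'; python3 -c "
from h import *
go(547,-64.3,270,.192)"
```

```text
time: 4.65
tool_pos: [498.1, 297.2, 269.7]
tcp_rot: [3.141, 0.004, 0.414]
contact_force: [0.3, 0.3, -1.3]
grip_width: 60.0
t 4.65 at [498.1 297.2 269.7] [3.1415 0.0037 0.4138] F [ 0.3  0.3 -1.3] w 60.0
shift mm [-1.006e+02  3.507e+02  1.000e-01] turn [0.0005 0.0037 0.2218]
```

```bash
R='x'; python3 -m pendant '[[[-0.01,0.036,0],[0,0.003,0.022],0.05],[[-0.02,0.072,0],[0,0.003,0.044],0.05],[[-0.031,0.108,0],[0,0.003,0.067],0.05],[[-0.041,0.144,0],[0,0.003,0.09],0.05],[[-0.052,0.18,0],[0,0.003,0.115],0.05],[[-0.062,0.216,0],[0,0.003,0.138],0.05],[[-0.072,0.252,0],[0,0.003,0.16],0.05],[[-0.083,0.288,0],[0,0.003,0.183],0.05],[[-0.093,0.324,0],[0,0.003,0.205],0.05],[[-0.1005,0.3505,0],[0,0.003,0.222],0.05]]'; python3 -m pendant '[[[0,0,0],[0,0,0],0.05],[[0,0,0],[0,0,0],0.05],[[0,0,0],[0,0,0],0.05],[[0,0,0],[0,0,0],0.05]]';python3 -c "
from h import *
go(547,-64.3,240,.192)"
```

```text
time: 5.48
tool_pos: [546.9, -66.8, 268.5]
tcp_rot: [-3.141, 0.003, 0.189]
contact_force: [1.3, 0.3, 0.3]
grip_width: 59.7
time: 5.82
tool_pos: [547.0, -62.8, 269.5]
tcp_rot: [-3.141, 0.002, 0.193]
contact_force: [-0.7, 0.1, -1.4]
grip_width: 59.4
t 5.82 at [547.  -62.8 269.5] [-3.1409e+00  1.8000e-03  1.9320e-01] F [-0.7  0.1 -1.4] w 59.4
shift mm [-0.2  1.5 29.5] turn [-0.0007  0.0018  0.0012]
```

```bash
python3 -m pendant '[[[0,0.001,0.025],[0,0.002,0],0.05],[[0,0.001,0.045],[0,0.002,0],0.05],[[0,0.001,0.05],[0,0.002,0],0.05],[[0,0.001,0.05],[0,0.002,0],0.05],[[0,0.001,0.05],[0,0.002,0],0.05],[[0,0.001,0.05],[0,0.002,0],0.05]]';python3 -c "
from h import *
from plant import capture
go(547,-64.3,207.5,.192)
o=[]
for n in('top','scene'):
    c=capture(n);pickle.dump(c,open(n+'2.pkl','wb'));b=c['color'][...,::-1]
    o.append(cv2.resize(b[175:280,320:415] if n=='top' else b[225:330,225:350],(400,440),interpolation=cv2.INTER_CUBIC))
cv2.imwrite('pics/p2.png',np.hstack(o))"
```

```text
time: 6.32
tool_pos: [548.0, -64.5, 221.5]
tcp_rot: [3.14, -0.004, 0.193]
contact_force: [1.2, 0.1, -0.8]
grip_width: 59.8
t 6.32 at [548.  -64.5 221.5] [ 3.1404 -0.0037  0.1927] F [ 1.2  0.1 -0.8] w 59.8
shift mm [-1.  -0.4 14. ] turn [ 0.0012 -0.0037  0.0006]
```

View pics/p2.png

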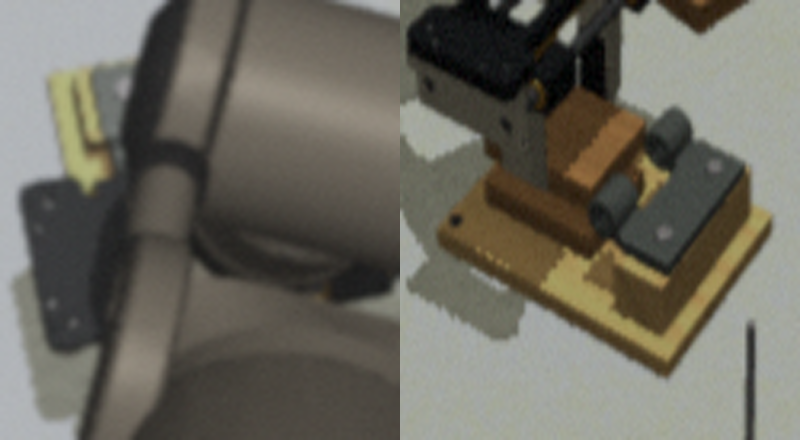

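```bash
python3 -m pendant '[[[-0.001,0,0.006],[0.001,-0.004,0],0.05],[[-0.001,0,0.01],[0.001,-0.004,0],0.05],[[-0.001,0,0.0125],[0.001,-0.004,0],0.05],[[-0.001,0,0.0125],[0.001,-0.004,0],0.05],[[-0.001,0,0.0125],[0.001,-0.004,0],0.05]]';python3 -c "
from h import *
from plant import capture
go(547,-64.3,207.5,.192)
c=capture('scene');pickle.dump(c,open('scene3.pkl','wb'));b=c['color'][...,::-1]
cv2.imwrite('pics/p3.png',cv2.resize(b[235:310,225:325],(800,600),interpolation=cv2.INTER_CUBIC))
o=np.array([547,-64.3]);a=.192;R=np.array([[np.cos(a),-np.sin(a)],[np.sin(a),np.cos(a)]])
for z in(27,42):
  for x,y in((40,-30),(40,30),(-40,-30)):
    p=proj(c,[*(o+R@[x,y]),z])[0];print(x,y,z,(p-[225,235])*8)"
```

```text
time: 6.83
tool_pos: [546.6, -65.2, 207.6]
tcp_rot: [-3.141, 0.002, 0.192]
contact_force: [-0.1, 0.7, -0.5]
grip_width: 60.0
t 6.83 at [546.6 -65.2 207.6] [-3.1408e+00  2.4000e-03  1.9170e-01] F [-0.1  0.7 -0.5] w 60.0
shift mm [ 0.6 -0.8  0.1] turn [-0.0008  0.0024 -0.0003]
40 -30 27 [466.82245362 364.19667038]
40 30 27 [606.08616503 232.44348865]
-40 -30 27 [201.8829115  252.41154758]
40 -30 42 [464.62977635 315.70646267]
40 30 42 [604.99910485 184.72439999]
-40 -30 42 [197.76987501 204.5725237 ]
```

View pics/p3.png

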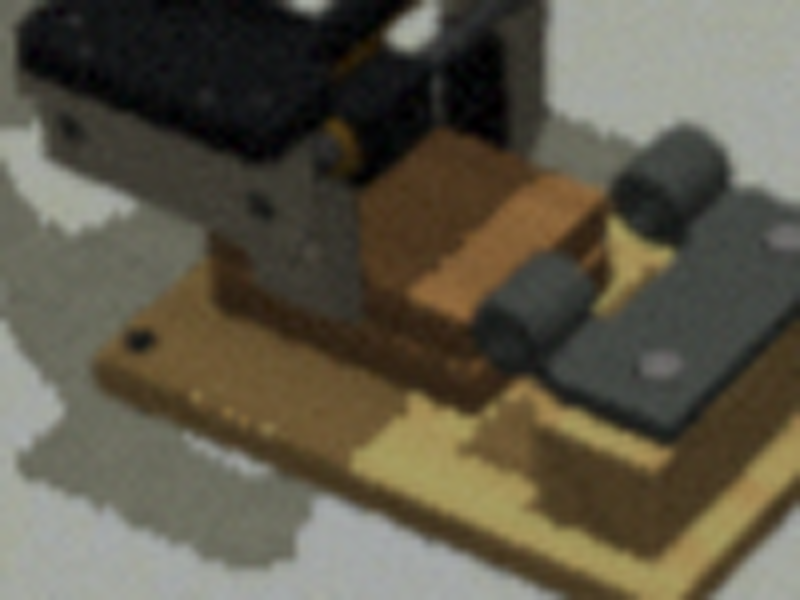

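Loose plate sits flush over the fixed one: left ends at px 212/215, near edges within about 1 mm. Set down and release.

```bash
python3 -m pendant '[[[0,0,0.001],[0,0.001,0],0.05],[[0,0,0.001],[0,0.001,0],0.0918],[[0,0,0.001],[0,0.001,0],0.0918],[[0,0,0.001],[0,0.001,0],0.0918],[[0,0,0.001],[0,0.001,0],0.0918],[[0,0,0.001],[0,0.001,0],0.0918],[[0,0,-0.03],[0,0.001,0],0.0918],[[0,0,-0.07],[0,0.001,0],0.0918],[[0,0,-0.1],[0,0.001,0],0.0918],[[0,0,-0.1],[0,0.001,0],0.0918]]';python3 -c "
from h import *
go(430,-309.2,320,np.pi/2-.038)"
```

```text
time: 7.72
tool_pos: [548.3, -65.4, 314.2]
tcp_rot: [3.137, -0.009, 0.192]
contact_force: [0.0, -0.7, 0.9]
grip_width: 91.4
t 7.72 at [548.3 -65.4 314.2] [ 3.1372 -0.0094  0.1919] F [ 0.  -0.7  0.9] w 91.4
shift mm [-162.6  216.7   -6.4] turn [ 0.01   -0.005  -1.3409]
```

```bash
python3 -m pendant '[[[-0.015,0.02,0],[0,0,-0.12],0.0918],[[-0.03,0.04,0],[0,0,-0.24],0.0918],[[-0.05,0.065,0],[0,0,-0.36],0.0918],[[-0.07,0.09,0],[0,0,-0.48],0.0918],[[-0.085,0.115,0],[0,0,-0.6],0.0918],[[-0.1,0.135,0],[0,0,-0.72],0.0918],[[-0.12,0.16,0],[0,0,-0.84],0.0918],[[-0.135,0.18,0],[0,0,-0.96],0.0918],[[-0.15,0.2,0],[0,0,-1.08],0.0918],[[-0.163,0.217,0],[0,0,-1.2],0.0918]]'; python3 -m pendant '[[[0,0,0],[0,0,-0.12],0.0918],[[0,0,0],[0,0,-0.14],0.0918],[[0,0,0],[0,0,-0.14],0.0918],[[0,0,0],[0,0,-0.14],0.0918],[[0,0,0],[0,0,-0.14],0.0918]]';python3 -c "
from h import *
from plant import capture
go(431,-310,189,np.pi/2-.038)
o=[]
for n in('top','scene'):
    c=capture(n);pickle.dump(c,open(n+'4.pkl','wb'));b=c['color'][...,::-1]
    o.append(cv2.resize(b[180:280,325:410] if n=='top' else b[235:315,85:185],(400,470),interpolation=cv2.INTER_CUBIC))
    b,p,_,mp=fixture(c,n)
    print(n,'board',b,'pile42?',[rect(c,mp,42)])
cv2.imwrite('pics/p4.png',np.hstack(o))"
```

```text
time: 8.55
tool_pos: [427.2, -310.7, 307.5]
tcp_rot: [-3.14, -0.0, 1.397]
contact_force: [0.1, -0.2, -0.3]
grip_width: 91.7
time: 8.97
tool_pos: [428.5, -308.6, 307.8]
tcp_rot: [-3.14, -0.001, 1.53]
contact_force: [0.1, -0.7, 0.2]
grip_width: 91.7
t 8.97 at [ 428.5 -308.6  307.8] [-3.1404e+00 -6.0000e-04  1.5304e+00] F [ 0.1 -0.7  0.2] w 91.7
shift mm [ -1.4   2.7 118.8] turn [-0.0012 -0.0006 -0.0024]
top board [(array([367., 225.]), array([575.3, -58.2]), array([169.9, 119.3]), 11.1)] pile42? [[(array([372., 237.]), array([550. , -63.1]), array([88.6, 59.2]), 10.8)]]
scene board [(array([287., 278.]), array([575.2, -53.8]), array([187.6, 151.6]), 11.0)] pile42? [[(array([275., 260.]), array([548.5, -66. ]), array([76.9, 58. ]), 10.8)]]
```

View pics/p4.png

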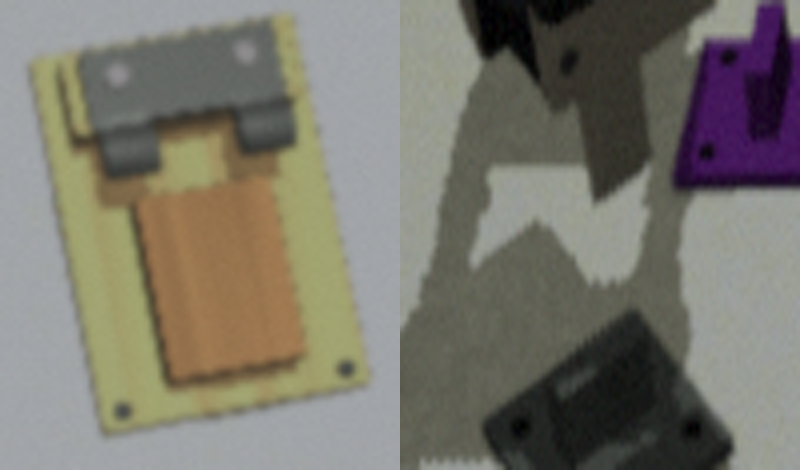

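The pile looks square: outline at z=42 is (550.0,-63.1), yaw 10.8°, the same as the fixed plate's before. The grey leaf is beneath the gripper. I descend with the jaws at 45 mm.

```bash
python3 -m pendant '[[[-0.001,0.003,0.02],[-0.001,0,-0.002],0.045],[[-0.001,0.003,0.04],[-0.001,0,-0.002],0.045],[[-0.001,0.003,0.06],[-0.001,0,-0.002],0.045],[[-0.001,0.003,0.06],[-0.001,0,-0.002],0.045],[[-0.001,0.003,0.08],[-0.001,0,-0.002],0.045],[[-0.001,0.003,0.1],[-0.001,0,-0.002],0.045],[[-0.001,0.003,0.112],[-0.001,0,-0.002],0.045],[[-0.001,0.003,0.116],[-0.001,0,-0.002],0.045],[[-0.001,0.003,0.116],[-0.001,0,-0.002],0.045],[[-0.001,0.003,0.116],[-0.001,0,-0.002],0.045]]';python3 -c "
from h import *
from plant import capture
go(431,-310,190,np.pi/2-.038)
"; python3 -m pendant '[[[0,0,0],[0,0,0],0.0],[[0,0,0],[0,0,0],0.0],[[0,0,0],[0,0,0],0.0],[[0,0,0],[0,0,0],0.0],[[0,0,0],[0,0,0],0.0],[[0,0,0],[0,0,0],0.0],[[0,0,0],[0,0,0],0.0]]'
python3 -c "
from h import *
go(431,-310,290,np.pi/2-.038)
"
```

```text
time: 9.9
tool_pos: [431.4, -310.5, 192.9]
tcp_rot: [3.141, 0.0, 1.534]
contact_force: [0.5, -0.0, -0.0]
grip_width: 44.9
t 9.9 at [ 431.4 -310.5  192.9] [3.1408e+00 4.0000e-04 1.5338e+00] F [ 0.5 -0.  -0. ] w 44.9
shift mm [ 0.5 -0.4  2.9] turn [0.0008 0.0004 0.001 ]
time: 10.48
tool_pos: [431.0, -310.4, 192.2]
tcp_rot: [3.141, -0.0, 1.534]
contact_force: [-0.9, 0.4, 3.2]
grip_width: 14.0
t 10.48 at [ 431.  -310.4  192.2] [ 3.1414e+00 -1.0000e-04  1.5337e+00] F [-0.9  0.4  3.2] w 14.0
shift mm [  0.4  -0.  -97.8] turn [ 0.0002 -0.0001  0.0009]
```

```bash
python3 -m pendant '[[[0,0,-0.02],[0,0,0],0],[[0,0,-0.05],[0,0,0],0],[[0,0,-0.08],[0,0,0],0],[[0,0,-0.1],[0,0,0],0],[[0,0,-0.1],[0,0,0],0],[[0,0,-0.1],[0,0,0],0],[[0,0,-0.1],[0,0,0],0]]'
python3 -c "
from h import *
from plant import capture
go(547,-64.8,292,np.pi/2+.192)
o=[]
for n in('top','scene'):
    c=capture(n);pickle.dump(c,open(n+'5.pkl','wb'));b=c['color'][...,::-1]
    o.append(cv2.resize(b[230:350,430:550] if n=='top' else b[215:325,85:195],(400,400),interpolation=cv2.INTER_CUBIC))
cv2.imwrite('pics/p5.png',np.hstack(o))
"
```

```text
time: 11.07
tool_pos: [430.6, -310.0, 290.7]
tcp_rot: [-3.14, -0.002, 1.534]
contact_force: [-1.1, -1.2, -1.2]
grip_width: 13.6
t 11.07 at [ 430.6 -310.   290.7] [-3.1398e+00 -1.9000e-03  1.5338e+00] F [-1.1 -1.2 -1.2] w 13.6
shift mm [249.3 107.3  -1.1] turn [-0.0016 -0.0021 -0.229 ]
```

View pics/p5.png

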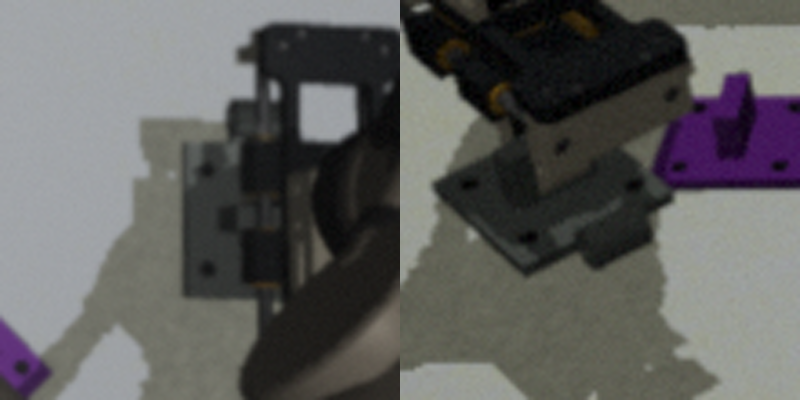

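Held leaf level. Top view: its +y edge is at crop x≈183 (full px ≈485), from row 143 to 297 in the crop. Scene: its +x corners are visible. Use these for the leaf's offset in the grip.

```bash
python3 -c "
from h import *
c=pickle.load(open('top5.pkl','rb'));g=c['color'].astype(int).sum(2)
for v in range(274,320,6): print(v,g[v,480:492])
p=ray(c,[[484.9,272.9],[484.9,319.1]],106.5);print(p, 'leaf +y edge;mid',p.mean(0))
s=pickle.load(open('scene5.pkl','rb'))
k=110/400
q=np.array([[527,272],[432,185],[672,195]])-[400,0]
for z in(98.5,106.5):print(z,ray(s,q*k+[85,215],z))
# predicted leaf corners if centred at tcp
a=-.037;R=np.array([[np.cos(a),-np.sin(a)],[np.sin(a),np.cos(a)]])
print([(R@[x,y]+[430.6,-310]).round(1) for x,y in((44,-40),(-44,-40),(44,40),(-44,40))])
"
```

```text
274 [331 337 341 323 271 215 245 269 278 270 234 183]
280 [334 335 334 316 268 210 240 243 214 170 117  88]
286 [339 336 335 323 268 196 190 182 170 165 168 160]
292 [337 328 331 314 251 159 151 157 166 171 163 157]
298 [336 335 328 322 243 156 138 159 162 162 161 163]
304 [337 332 325 315 255 151 142 157 159 159 158 161]
310 [335 333 325 315 254 160 143 155 159 135 102  72]
316 [334 318 321 306 247 157 138 149 157 164 155 158]
[[ 472.36349034 -270.47209287]
 [ 386.04687431 -266.85509023]] leaf +y edge;mid [ 429.20518232 -268.66359155]
98.5 [[ 471.82301464 -349.10243796]
 [ 380.88532834 -345.8731899 ]
 [ 472.43359981 -270.63317199]]
106.5 [[ 481.14653931 -352.99715908]
 [ 391.32041553 -349.80738323]
 [ 481.74966109 -275.48704984]]
[array([ 473.1, -351.6]), array([ 385.2, -348.3]), array([ 476. , -271.7]), array([ 388.1, -268.4])]
```

```bash
python3 -m pendant '[[[0.03,0.013,0],[0,0,-0.03],0],[[0.06,0.026,0],[0,0,-0.06],0],[[0.09,0.039,0],[0,0,-0.09],0],[[0.12,0.052,0],[0,0,-0.12],0],[[0.15,0.065,0],[0,0,-0.15],0],[[0.18,0.078,0],[0,0,-0.18],0],[[0.21,0.091,0],[0,0,-0.21],0],[[0.235,0.102,0],[0,0,-0.229],0],[[0.249,0.107,0],[0,0,-0.229],0],[[0.249,0.107,0],[0,0,-0.229],0]]'; python3 -m pendant '[[[0,0,0.015],[0,0,0],0],[[0,0,0.02],[0,0,0],0],[[0,0,0.02],[0,0,0],0],[[0,0,0.02],[0,0,0],0],[[0,0,0.02],[0,0,0],0]]'
python3 -c "
from h import *
from plant import capture
go(547,-64.8,270,np.pi/2+.192)
o=[]
for n in('top','scene'):
    c=capture(n);pickle.dump(c,open(n+'6.pkl','wb'));b=c['color'][...,::-1]
    o.append(cv2.resize(b[170:280,320:420] if n=='top' else b[225:335,230:330],(400,440),interpolation=cv2.INTER_CUBIC))
cv2.imwrite('pics/p6.png',np.hstack(o))
"
```

```text
time: 12.0
tool_pos: [547.7, -62.6, 290.5]
tcp_rot: [-3.14, -0.002, 1.766]
contact_force: [-1.2, -0.4, -1.9]
grip_width: 13.9
time: 12.42
tool_pos: [547.1, -66.1, 272.1]
tcp_rot: [-3.141, -0.0, 1.762]
contact_force: [-0.2, -0.2, -1.7]
grip_width: 14.0
t 12.42 at [547.1 -66.1 272.1] [-3.1415e+00 -4.0000e-04  1.7619e+00] F [-0.2 -0.2 -1.7] w 14.0
shift mm [1.3 0.2 2.1] turn [-0.0001 -0.0004 -0.0009]
```

View pics/p6.png

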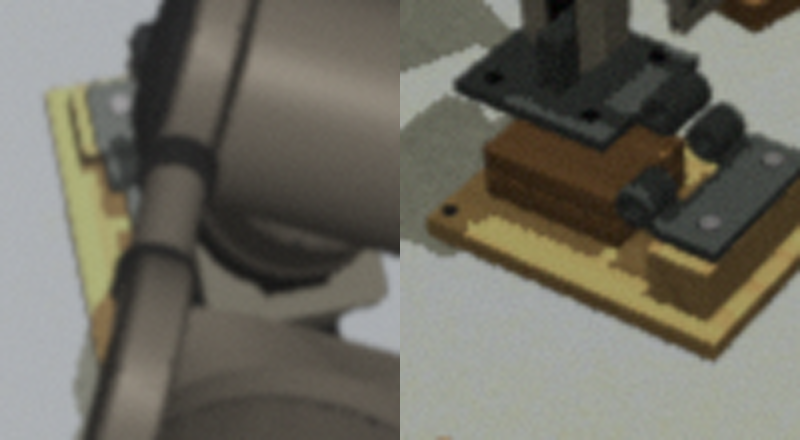

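Scene view: the leaf is level above the pile, with its knuckle (crop ~(680,100)) heading between the jamb knuckles at (645,195) and (715,130). I lower to just above the gap.

```bash
python3 -m pendant '[[[0.0005,0,0.007],[0,0,0],0],[[0.0005,0,0.013],[0,0,0],0],[[0.0005,0,0.02],[0,0,0],0],[[0.0005,0,0.02],[0,0,0],0],[[0.0005,0,0.02],[0,0,0],0],[[0.0005,0,0.02],[0,0,0],0]]'
python3 -c "
from h import *
from plant import capture,get_obs
go(547,-65.2,235,np.pi/2+.192)
im=[]
for i in range(6):
    c=capture('scene');im.append(c['color'].astype(float))
    o=get_obs();print(o['tool_pos'].round(1),o['tcp_rot'][2].round(4))
m=np.mean(im,0).astype(np.uint8);c['color']=m;pickle.dump(c,open('scene7.pkl','wb'))
b=m[228:288,262:342,::-1]
b=np.clip(b.astype(float)*1.6,0,255).astype(np.uint8)
cv2.imwrite('pics/p7.png',cv2.resize(b,(800,600),interpolation=cv2.INTER_CUBIC))
"
```

```text
time: 13.02
tool_pos: [547.1, -65.0, 251.9]
tcp_rot: [-3.141, -0.0, 1.763]
contact_force: [-0.1, 0.6, -1.0]
grip_width: 13.9
t 13.02 at [547.1 -65.  251.9] [-3.1415e+00 -4.0000e-04  1.7629e+00] F [-0.1  0.6 -1. ] w 13.9
shift mm [-0.2 -0.1 16.9] turn [-0.0001 -0.0004  0.0001]
[547.2 -65.  252.1] 1.7629
[547.2 -65.  252.2] 1.7629
[547.2 -65.  252.3] 1.7628
[547.1 -65.  252.2] 1.7628
[547.1 -65.  252.3] 1.7628
[547.1 -65.  252.2] 1.7628
```

View pics/p7.png

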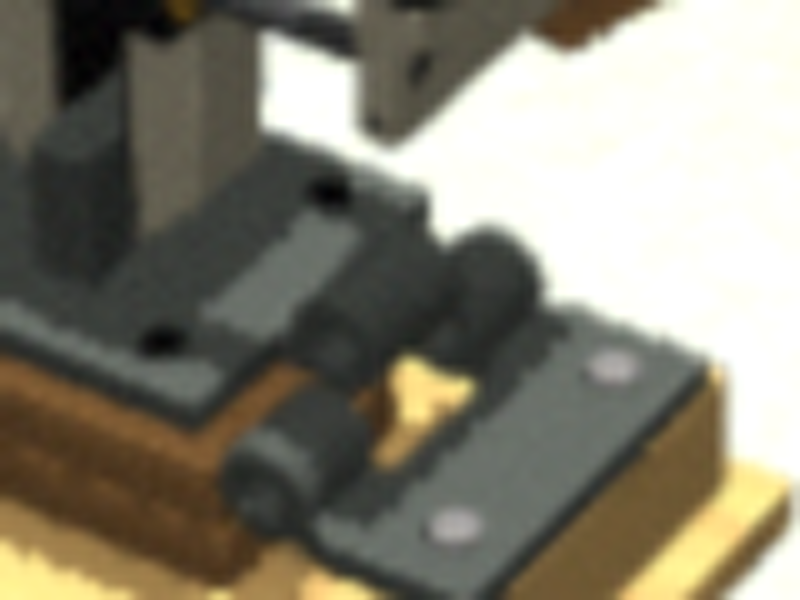

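```bash
python3 -c "
from h import *
c=pickle.load(open('scene7.pkl','rb'))
f=lambda u,v,z: ray(c,[[262+u/10,228+v/10]],z)[0]
a=.192;R=np.array([[np.cos(a),-np.sin(a)],[np.sin(a),np.cos(a)]]);o=np.array([547,-65.])
for n,u,v,z in (('jamb- face',258,493,53),('leaf face',325,345,71),('jamb+ face',465,325,53),('leaf plate corner(44,-40)',200,410,68),('screw1 top',455,525,50),('screw2',610,368,50)): print(n,(R.T@(f(u,v,z)-o)).round(1))
pr=lambda x,y,z: ((proj(c,[*(o+R@[x,y]),z])[0]-[262,228])*10).round(0)
for p in((58,-41.5,53),(58,-15,71),(58,17.5,53),(44,-40,68)):print(p,pr(*p))
# leaf plate corner
"

```

```text
jamb- face [ 60.4 -42.1]
leaf face [ 59.1 -17.4]
jamb+ face [65.2 20.9]
leaf plate corner(44,-40) [ 48.3 -42.7]
screw1 top [ 94.4 -27.2]
screw2 [94.  27.8]
(58, -41.5, 53) [249. 487.]
(58, -15, 71) [327. 336.]
(58, 17.5, 53) [424. 322.]
(44, -40, 68) [190. 394.]
```

```bash
python3 -m pendant '[[[0.001,0,0],[0,0,0],0],[[0.001,0,0.002],[0,0,0],0],[[0.001,0,0.004],[0,0,0],0],[[0.001,0,0.006],[0,0,0],0],[[0.001,0,0.006],[0,0,0],0],[[0.001,0,0.006],[0,0,0],0]]'; python3 -m pendant '[[[0,0,0.002],[0,0,0],0],[[0,0,0.004],[0,0,0],0],[[0,0,0.006],[0,0,0],0],[[0,0,0.008],[0,0,0],0],[[0,0,0.008],[0,0,0],0],[[0,0,0.008],[0,0,0],0]]'
python3 -c "
from h import *
from plant import capture,get_obs
im=[]
for i in range(6):
    c=capture('scene');im.append(c['color'].astype(float))
go(547,-65.2,235,np.pi/2+.192)
m=np.mean(im,0).astype(np.uint8);c['color']=m;pickle.dump(c,open('scene8.pkl','wb'))
b=m[228:288,262:342,::-1]
b=np.clip(b.astype(float)*1.8,0,255).astype(np.uint8)
cv2.imwrite('pics/p8.png',cv2.resize(b,(800,600),interpolation=cv2.INTER_CUBIC))
"
```

```text
time: 13.82
tool_pos: [546.8, -64.0, 245.7]
tcp_rot: [-3.141, -0.001, 1.763]
contact_force: [-0.7, 0.4, -1.7]
grip_width: 14.1
time: 14.32
tool_pos: [546.8, -64.0, 237.8]
tcp_rot: [-3.141, -0.001, 1.763]
contact_force: [0.4, 0.6, -2.1]
grip_width: 13.9
t 14.62 at [546.9 -64.  238.1] [ 3.1414e+00 -3.0000e-04  1.7628e+00] F [ 0.5 -0.2 -2.6] w 14.0
shift mm [-1.2 -0.1  3.1] turn [ 0.0002 -0.0003  0.    ]
```

View pics/p8.png

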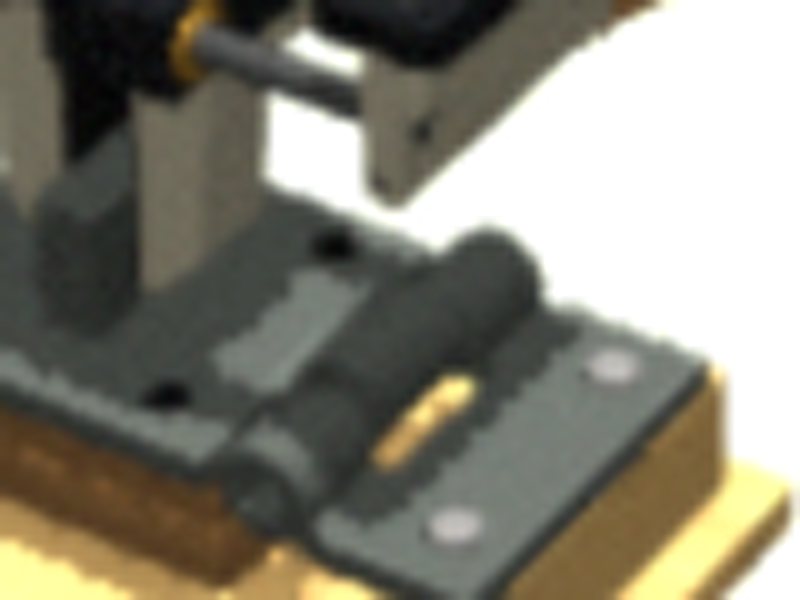

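The leaf's knuckle is in the gap with no contact force. I probe gently along y to centre it.

```bash
G='python3 -c "from h import *;go(547,-65,235,1.763)"'
python3 -m pendant '[[[0.0007,0,0],[0,0,0],0],[[0.0014,0,0],[0,0,0],0],[[0.0014,0,0],[0,0,0],0]]'; eval $G
python3 -m pendant '[[[0.0005,0,0],[0,0,0],0],[[0.0005,0,0],[0,0,0],0],[[0.0005,0,0],[0,0,0],0]]'; eval $G
python3 -m pendant '[[[0.0005,0,0],[0,0,0],0],[[0.0005,0,0],[0,0,0],0],[[0.0005,0,0],[0,0,0],0]]'; eval $G
```

```text
time: 14.87
tool_pos: [546.5, -62.5, 238.0]
tcp_rot: [3.142, -0.0, 1.763]
contact_force: [-0.2, -0.4, -2.3]
grip_width: 13.8
t 14.87 at [546.5 -62.5 238. ] [ 3.1416e+00 -4.0000e-04  1.7629e+00] F [-0.2 -0.4 -2.3] w 13.8
shift mm [-2.6 -0.   3. ] turn [ 0.     -0.0004 -0.0001]
time: 15.12
tool_pos: [546.5, -62.1, 238.0]
tcp_rot: [3.142, -0.0, 1.763]
contact_force: [0.5, -0.5, -2.8]
grip_width: 13.8
t 15.12 at [546.5 -62.1 238. ] [ 3.1416e+00 -4.0000e-04  1.7629e+00] F [ 0.5 -0.5 -2.8] w 13.8
shift mm [-3.  -0.1  3. ] turn [ 0.     -0.0004 -0.0001]
time: 15.37
tool_pos: [546.4, -61.6, 238.0]
tcp_rot: [3.142, -0.0, 1.763]
contact_force: [0.3, -0.3, -1.4]
grip_width: 13.7
t 15.37 at [546.4 -61.6 238. ] [ 3.1415e+00 -2.0000e-04  1.7628e+00] F [ 0.3 -0.3 -1.4] w 13.7
shift mm [-3.4 -0.1  3. ] turn [ 0.0001 -0.0002 -0.0002]
```

```bash
G='python3 -c "from h import *;go(547,-65,235,1.763)"'
python3 -m pendant '[[[0.0005,0,0],[0,0,0],0],[[0.0005,0,0],[0,0,0],0],[[0.0005,0,0],[0,0,0],0]]' | grep -E "pos|force"
python3 -m pendant '[[[0.0005,0,0],[0,0,0],0],[[0.0005,0,0],[0,0,0],0],[[0.0005,0,0],[0,0,0],0]]'| grep -E "pos|force"
python3 -m pendant '[[[0.0005,0,0],[0,0,0],0],[[0.0005,0,0],[0,0,0],0],[[0.0005,0,0],[0,0,0],0]]'| grep -E "pos|force"
```

```text
tool_pos: [546.3, -61.4, 238.1]
contact_force: [-0.3, -2.6, -1.9]
tool_pos: [546.3, -61.2, 238.1]
contact_force: [-0.5, -5.2, -2.3]
tool_pos: [546.2, -60.9, 238.1]
contact_force: [-1.5, -7.2, -2.3]
```

```bash

python3 -m pendant '[[[-0.002,0,0],[0,0,0],0],[[-0.004,0,0],[0,0,0],0],[[-0.0055,0,0],[0,0,0],0],[[-0.0055,0,0],[0,0,0],0]]' | grep -E "pos|force"
python3 -m pendant '[[[-0.0005,0,0],[0,0,0],0],[[-0.0005,0,0],[0,0,0],0],[[-0.0005,0,0],[0,0,0],0]]'| grep -E "pos|force"
python3 -m pendant '[[[-0.0005,0,0],[0,0,0],0],[[-0.0005,0,0],[0,0,0],0],[[-0.0005,0,0],[0,0,0],0]]'| grep -E "pos|force"
python3 -m pendant '[[[-0.0005,0,0],[0,0,0],0],[[-0.0005,0,0],[0,0,0],0],[[-0.0005,0,0],[0,0,0],0]]'| grep -E "pos|force"
```

```text
tool_pos: [547.2, -65.6, 237.9]
contact_force: [-0.2, 0.9, -1.9]
tool_pos: [547.2, -65.9, 238.0]
contact_force: [0.4, -0.7, -3.1]
tool_pos: [547.3, -66.5, 238.0]
contact_force: [0.4, 0.2, -2.3]
tool_pos: [547.4, -66.8, 238.0]
contact_force: [0.2, 1.5, -2.1]
```

Y centre is -64.05. I return there and probe x: the leaf's front edge should touch the jamb knuckles 3.0 mm past nominal.

```bash

python3 -m pendant '[[[0.0015,0,0],[0,0,0],0],[[0.0029,0,0],[0,0,0],0],[[0.0029,0,0],[0,0,0],0],[[0.0029,0.001,0],[0,0,0],0],[[0.0029,0.001,0],[0,0,0],0],[[0.0029,0.001,0],[0,0,0],0]]' | grep -E "pos|force"
python3 -m pendant '[[[0,0.0005,0],[0,0,0],0],[[0,0.0005,0],[0,0,0],0],[[0,0.0005,0],[0,0,0],0]]'| grep -E "pos|force"
python3 -m pendant '[[[0,0.0005,0],[0,0,0],0],[[0,0.0005,0],[0,0,0],0],[[0,0.0005,0],[0,0,0],0]]'| grep -E "pos|force"
python3 -m pendant '[[[0,0.0005,0],[0,0,0],0],[[0,0.0005,0],[0,0,0],0],[[0,0.0005,0],[0,0,0],0]]'| grep -E "pos|force"
python3 -m pendant '[[[0,0.0005,0],[0,0,0],0],[[0,0.0005,0],[0,0,0],0],[[0,0.0005,0],[0,0,0],0]]'| grep -E "pos|force"
```

```text
tool_pos: [548.0, -64.1, 238.0]
contact_force: [-0.4, -0.2, -1.9]
tool_pos: [548.4, -63.9, 238.0]
contact_force: [0.5, -0.6, -2.0]
tool_pos: [548.9, -63.8, 238.0]
contact_force: [-0.2, 0.6, -2.0]
tool_pos: [549.4, -63.7, 238.0]
contact_force: [-0.6, 0.5, -2.7]
tool_pos: [549.9, -63.6, 238.0]
contact_force: [0.1, -0.2, -1.7]
```

```bash

for i in 1; do
python3 -m pendant '[[[0,0.0005,0],[0,0,0],0],[[0,0.0005,0],[0,0,0],0],[[0,0.0005,0],[0,0,0],0]]'| grep -E "pos|force"
python3 -m pendant '[[[0,0.0005,0],[0,0,0],0],[[0,0.0005,0],[0,0,0],0],[[0,0.0005,0],[0,0,0],0]]'| grep -E "pos|force"
python3 -m pendant '[[[0,0.0005,0],[0,0,0],0],[[0,0.0005,0],[0,0,0],0],[[0,0.0005,0],[0,0,0],0]]'| grep -E "pos|force"
done
```

```text
tool_pos: [550.3, -63.5, 238.0]
contact_force: [0.1, -0.7, -1.5]
tool_pos: [550.8, -63.4, 238.0]
contact_force: [0.5, -0.6, -2.3]
tool_pos: [551.2, -63.3, 237.9]
contact_force: [0.2, -1.6, -0.9]
```

```bash

python3 -m pendant '[[[0,0.0005,0],[0,0,0],0],[[0,0.0005,0],[0,0,0],0],[[0,0.0005,0],[0,0,0],0]]'| grep -E "pos|force"
python3 -m pendant '[[[0,0.0005,0],[0,0,0],0],[[0,0.0005,0],[0,0,0],0],[[0,0.0005,0],[0,0,0],0]]'| grep -E "pos|force"
python3 -m pendant '[[[0,0.0005,0],[0,0,0],0],[[0,0.0005,0],[0,0,0],0],[[0,0.0005,0],[0,0,0],0]]'| grep -E "pos|force|rot"
```

```text
tool_pos: [551.4, -63.3, 237.9]
contact_force: [-4.1, -2.0, -0.5]
tool_pos: [551.6, -63.3, 237.7]
contact_force: [-5.9, -2.2, 0.5]
tool_pos: [551.8, -63.2, 237.7]
tcp_rot: [-3.138, -0.001, 1.763]
contact_force: [-7.2, -1.6, 2.0]
```

Contact came at x≈551.2, so nominal TCP is about (548.25, -63.85). That lies between the top view's estimate (546) and the scene view's (549). I back off to it and lower.

```bash

python3 -m pendant '[[[0,-0.003,0],[0,0,0],0],[[0,-0.0047,0],[0,0,0],0],[[0,-0.0047,0],[0,0,0],0],[[0,-0.0047,0],[0,0,0],0],[[0,-0.0047,0],[0,0,0],0]]'| grep -E "pos|force|rot"
python3 -c "from h import *;go(548.25,-63.85,234,1.763)"
```

```text
tool_pos: [548.4, -63.9, 238.1]
tcp_rot: [3.141, -0.0, 1.763]
contact_force: [0.4, -1.4, -0.5]
t 20.62 at [548.4 -63.9 238.1] [ 3.1407e+00 -1.0000e-04  1.7628e+00] F [ 0.4 -1.4 -0.5] w 13.9
shift mm [ 0.1 -0.2  4.1] turn [ 0.0009 -0.0001 -0.0002]
```

```bash

python3 -m pendant '[[[0,0,0.0015],[0,0,0],0],[[0,0,0.003],[0,0,0],0],[[0,0,0.004],[0,0,0],0],[[0,0,0.004],[0,0,0],0],[[0,0,0.004],[0,0,0],0]]'| grep -E "pos|force|rot"
python3 -m pendant '[[[0,0,0.001],[0,0,0],0],[[0,0,0.001],[0,0,0],0],[[0,0,0.001],[0,0,0],0]]'| grep -E "pos|force|rot"
python3 -m pendant '[[[0,0,0.001],[0,0,0],0],[[0,0,0.001],[0,0,0],0],[[0,0,0.001],[0,0,0],0]]'| grep -E "pos|force|rot"
```

```text
tool_pos: [548.2, -63.9, 234.2]
tcp_rot: [3.141, -0.0, 1.763]
contact_force: [-1.5, 0.5, 1.1]
tool_pos: [548.1, -63.8, 234.2]
tcp_rot: [3.141, -0.0, 1.763]
contact_force: [-4.3, 1.1, 10.3]
tool_pos: [548.1, -63.8, 234.1]
tcp_rot: [3.14, 0.0, 1.763]
contact_force: [-7.2, 2.3, 19.1]
```

```bash

python3 -m pendant '[[[0,0,-0.0005],[0,0,0],0],[[0,0,-0.0005],[0,0,0],0],[[0,0,-0.0005],[0,0,0],0],[[0,0,-0.0005],[0,0,0],0],[[0,0,-0.0005],[0,0,0],0],[[0,0,-0.0005],[0,0,0],0]]'
python3 -c "
from h import *
from plant import capture,get_obs
im=[]
for i in range(6):
    c=capture('scene');im.append(c['color'].astype(float))
go(548.25,-63.85,234,1.763)
m=np.mean(im,0).astype(np.uint8)
b=m[222:297,242:342,::-1]
b=np.clip(b.astype(float)*1.8,0,255).astype(np.uint8)
cv2.imwrite('pics/p9.png',cv2.resize(b,(800,600),interpolation=cv2.INTER_CUBIC))
"
```

```text
time: 22.03
tool_pos: [548.1, -63.9, 234.1]
tcp_rot: [3.141, 0.0, 1.763]
contact_force: [-5.4, 1.4, 14.3]
grip_width: 13.8
t 22.33 at [548.1 -63.8 234.1] [3.1407e+00 1.0000e-04 1.7629e+00] F [-5.   0.1 14.8] w 14.1
shift mm [-0.   0.1  0.1] turn [ 0.0009  0.0001 -0.0001]
```

View pics/p9.png

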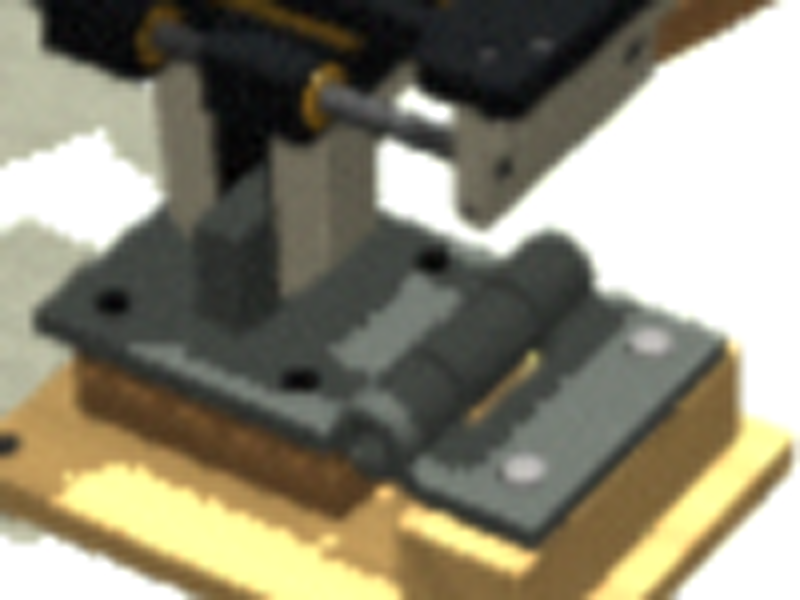

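The knuckle tubes form one continuous cylinder, from about (360,440) to (560,260). The leaf is flat on the pile, the rib is gripped, and the press is about 14 N. Handing in.

```bash
python3 -c "
from plant import *
close_job()"
```

```text
the job is handed in; nothing more can be done
```

The packing plate is on the fixed plate and the hinge leaf is seated on the pile. I handed the job in at about 22 s of the 58 s allowed, with the rib still gripped and the leaf pressed down.

- **Plate:** I chose the middle of the three wooden plates, which measured 79 x 58.5 mm. After release, its outline in the top view matched the fixed plate's to within about 0.5 mm, and both showed a yaw of 10.8°.
- **Leaf along the hinge (y):** I touched both jamb knuckles gently and set the leaf midway between the two contacts.
- **Leaf across the hinge (x):** I pushed the leaf's front edge until it met the jamb knuckles, then backed off the 3.0 mm that the given sizes imply.
- **Last checks:** The TCP was at (548.1, -63.8, 234.1), about 0.1–0.2 mm from the target I worked out by touch. Tilt was about 0.001 rad, the grip opening 14 mm and the press about 14 N. The last picture shows the three knuckles in one continuous line; the holes themselves were not visible end-on.

**Disagreements:**
- The two cameras differed by about 3 mm in x (fixture at 546 mm against 549 mm). Their readings of the leaf's y position in the grip also disagreed, so I relied on the touch probes for the final x and y.
- A sideways force of about 5 N in -x remains while pressing. I put it down to friction as the arm flexes, but did not test that.

I never steered near the pin, spool or foam, but took no picture to confirm they had not moved.

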